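# Brush out a tilted casting ring

## Robot

A 6-joint arm with a two-finger parallel gripper is mounted at the origin on the work surface. World frame = base frame: x ahead of the robot, y to its left, z up, the work surface at z = 0. Lengths are in mm, angles in rad, forces in N, time in s.
With the tool pointing down it reaches from about 350 to 875 mm from the base axis. Payload 4.2 kg.
Tool frame: the origin (TCP) lies midway between the tips of the shut fingers; the grasp point (between the pads) lies 19 mm behind it (arm.tcp_to_grasp is the distance from the TCP to the grasp point, in mm); z points along the fingers, y is the line along which they close (so a half turn about z gives the same grasp; the last joint's range is limited). The gripper opens to 85 mm and grips with 20 to 120 N. Pads are 22 mm wide; open, the fingers measure 114 mm over their backs; the gripper's body (76 mm by 85 mm) begins 54 mm behind the grasp point. The pads swing forward as they close: fully open they stand 13 mm farther back than shut.
Start: joints at [-1.084, 0.385, 0.008, 0, -1.194, -0.259], TCP at [141.164, -608.828, 231.312] pointing down, gripper open.
Joint ranges: [-3.14, 3.14], [-1.21, 2.06], [-1.07, 1.41], [-3.16, 2.05], [-2.99, -0.16], [-3.1, 3.1]. Speed limits (rad/s): [2.79, 2.79, 3.14, 3.14, 3.14, 3.14].

## Interface

Orientations are given as a unit quaternion [x, y, z, w].
In Python, from bench import arm, get_image gives the robot as it stands.
- The arm moves only by the tool drive_tool, never from a script. Its argument "deltas" is a list of rows, each a list of 2 entries, a list of its own where there are three numbers: the shift along the tool's x, y, z in cm, then the turn, a rotation vector about the tool's x, y, z in degrees. In form: [[[x, y, z], [ax, ay, az]], ...]. A call has 1 to 12 rows; each row shifts and turns the commanded pose from where the row before left it, along the tool's axes as they then stand; what a row does not reach is not made up. A row lasts 1/10 s, in which the tool goes at most 50 mm and 8.59 degrees, less where a joint would pass 70% of its speed; a pose out of reach is approached as far as the arm can. A call with a gripper value outside its range is refused whole. "claw" is the finger opening in cm, from 0 to 8.54, set as the call begins (left out, the last holds). The fingers move at their own pace and stop on an object; the grip force is fixed at half the most. Time passes only in rows, so rows that do not move let the fingers close. It gives the time, the measured TCP pose, the force, the opening and the grip force at its end, in the units of the state.
- arm.read_state(): the state, without advancing time (a new reading comes with each control period).
- get_image(name): name is "scene" or "top"; returns a dict with "img" (400x640x3 uint8, red, green, blue), "fx", "fy", "cx", "cy" (pixels), "eye" and "orientation" of the camera in the world. Camera axes: x right, y down, z forward; pixel columns grow to the right and rows downward; lengths in mm; the calibration is good to about 2 mm. A picture is of the moment at which its call begins. There is no depth.
- arm.job_done(): hands the job in; it is judged then, once.
The state is a dict: "clock": time; "joints": joint angles; "joint_vel": joint speeds; "joint_efforts": joint torques, N m; "position": TCP position; "ee_rot": TCP orientation; "contact_force": force on the tool from outside, world axes, zero at the start; "wrist_torque": the same for the moment, N m; "gripper_width": finger opening in mm; "grasp_force": force on a finger pad.
Only numpy, scipy, OpenCV 4.12 (cv2) and the standard library are available. Lean on these libraries where they do the work, as an engineer would, in place of code of your own. Each camera call takes 0.05 s, during which the arm holds its last target. There are 200 camera calls.

## Task

Take the long brush out of the tool holder and scrub the inside of the tilted steel casting ring with three full strokes: each time gently press the bristles on the ring's bottom for a moment, then draw them back up to its mouth. The bottom slides and may stand at any depth, so feel for it and never ram it. Then stand the brush back, bristles down, in its empty cell of the holder without dropping it, and leave the other tools and things where they are.

Things in the scene. Friction and masses are not known exactly. Their poses are not given: they have to be found in the camera images.
- brush: Long white-handled brush, 232 mm, about 80 g, bristles down in a cell of the holder; its tallest tool. Origin: centre of the flat bristle end; z runs up the stem. Grey bristle head 32 mm dia., 0 to 46 mm; steel stem 6 mm dia. to 135 mm; round handle 16 mm dia., 135 to 222 mm; 19 mm end knob to 232 mm. The bristle head gives along the stem, about 1 N per mm, 12 mm at most.
- brush_tip (a point): Centre of the brush's flat bristle end (when not pressed in), at the brush's origin; axes as the brush's.
- holder: Fixed aluminium tool holder, 64 mm (its x) by 190 mm (its y), 80 mm high, open on top, walls and floor 5 mm. Two dividers make three cells in a row along y, each 54 by 57 mm, centres at y = -62, 0 and +62 mm. Origin at the centre of its underside, z up.
- ring_rim (a point): Centre of the casting ring's open mouth; z runs out of the mouth along the tube's axis, y is the horizontal tilt axis. Steel tube, 66 mm outer, 58 mm inner diameter, 120 mm long. Inside, its flat grey bottom (a sliding plug) stands anywhere from 55 to 90 mm below the mouth; this is not measured. The plug is tight (80 N) and does not yield to gentle scrubbing.
- cradle: Fixed grey cradle, base 130 by 120 by 12 mm, two cheeks up to 103 mm high that hold the casting ring, tilted 0.1 to 0.4 rad from upright, mouth towards the cradle's -x. Origin under the base's centre, z up. The tilt axis is 83 mm above the table and 60 mm below the mouth along the tube; it is stiff and stays put.
- knife: Plaster knife standing on its round wooden handle (24 mm diameter, 85 mm) in a cell of the holder, 120 mm tall, origin under the handle. To be left alone.
- spoon: Steel modelling tool with a knobbed tip standing on its round wooden handle (24 mm diameter, 85 mm) in a cell of the holder, 120 mm tall, origin under the handle. To be left alone.
- jar: White lidded jar, 64 mm diameter, 75 mm high, bystander, origin under its centre.
- model_a: Plaster dental arch, 56 mm wide, 26 mm high, bystander, origin under its centre.
- model_b: Plaster dental arch, 56 mm wide, 26 mm high, bystander, origin under its centre.
- dropper: Small amber dropper bottle, 28 mm diameter, 60 mm high, bystander, origin under its centre.
- carton: Small carton, 30 by 55 by 20 mm, bystander, origin under its centre.
Not all that is in view belongs to the job. What is shaped like the brush but yellow is not meant.

How it is judged (in metres and radians):
On the way, in this order (a step that is already met when the one before it is completed fails the run):
1. the brush is lifted clear of the holder (z of brush_tip in the frame of holder above 0.09 m), for 0.1 s.
2. first stroke: bristles pressed on the bottom (1.5 N) (contact force between brush and plug above 1.5 N and z of brush_tip in the frame of ring_rim below -0.045 m), for 0.15 s.
3. first stroke: bristle end back up within 30 mm of the mouth (z of brush_tip in the frame of ring_rim above -0.03 m and contact force between brush and plug below 0.2 N), for 0.05 s.
4. second stroke: bristles pressed on the bottom (1.5 N) (all of step 2), for 0.15 s.
5. second stroke: bristle end back up within 30 mm of the mouth (all of step 3), for 0.05 s.
6. third stroke: bristles pressed on the bottom (1.5 N) (all of step 4), for 0.15 s.
7. third stroke: bristle end back up within 30 mm of the mouth (all of step 5), for 0.05 s.
At the end, for the whole second after the job is handed in: The brush stands or leans (within 0.5 rad of upright) bristles down in a cell of the holder, its bristle end within 25 mm of the holder's underside, at rest and released (z of brush_tip in the frame of holder below 0.025 m and x of brush_tip in the frame of holder between -0.03 and 0.03 m and y of brush_tip in the frame of holder between -0.09 and 0.09 m and angle between brush's own z axis and vertical below 0.5 rad and linear speed of brush below 0.03 m/s); the robot touches nothing.
It fails at once if the brush pressed on the ring's bottom with more than 20 N (contact force between brush and plug above 20 N).
It fails at once if the brush dropped or rammed into the holder (faster than 0.7 m/s inside it) (z of brush_tip in the frame of holder below 0.075 m and horizontal distance between brush_tip and holder below 0.1 m and linear speed of brush above 0.7 m/s).
It fails at once if another tool pulled out of, or moved over 60 mm in, the holder (distance of any of knife, spoon from where it was at the start of the episode above 0.06 m).
It fails at once if a bystander moved by more than 30 mm (distance of any of jar, model_a, model_b, dropper, carton from where it was at the start of the episode above 0.03 m).
It also fails if it takes over 64 s, if anything falls off the work surface, if the arm or the gripper's body presses on something with over 40 N, if the wrist force passes 120 N, or if a joint passes its speed limit or range.

## Working session

There is one attempt and no reset: what is moved stays moved. The work goes in short steps, Python scripts to look and compute and a tool call to move; the robot and the scene stay as the last step left them, time stands still between calls to the robot, and variables do not carry over. Pictures are saved under pics/ and viewed, at most 11 in all, crops included, and the job is handed in when it is done.

Besides the shell and the picture viewer there is one more tool, called after "Request:" in YAML: its name, and indented under it one key for each argument. drive_tool: Moves the arm, as the interface text tells. Its arguments: {"type":"object","properties":{"deltas":{"type":"array"},"claw":{"type":"number"}},"required":["deltas"]}

```bash
mkdir -p pics
cat > h.py <<'E'
import numpy as np,cv2
from scipy.spatial.transform import Rotation as R
from bench import arm,get_image
def K(c): return np.array([[c['fx'],0,c['cx']],[0,c['fy'],c['cy']],[0,0,1]])
def ray(c,u,v):
    d=R.from_quat(c['orientation']).as_matrix()@np.array([(u-c['cx'])/c['fx'],(v-c['cy'])/c['fy'],1]);return np.array(c['eye'],float),d
def onz(c,u,v,z):
    e,d=ray(c,u,v);return e+d*(z-e[2])/d[2]
def proj(c,p):
    q=(np.atleast_2d(p)-np.array(c['eye']))@R.from_quat(c['orientation']).as_matrix()
    return np.c_[c['fx']*q[:,0]/q[:,2]+c['cx'],c['fy']*q[:,1]/q[:,2]+c['cy']]
def tri(a,ua,b,ub):
    e,d=ray(a,*ua);f,g=ray(b,*ub);s=np.linalg.lstsq(np.c_[d,-g],f-e,rcond=None)[0]
    p,q=e+d*s[0],f+g*s[1];return (p+q)/2,np.linalg.norm(p-q)
E
python3 - <<'E'
from h import *
import pickle
for n in('scene','top'):
    c=get_image(n);pickle.dump(c,open(n+'.pkl','wb'));cv2.imwrite(f'pics/{n}0.png',c['img'][:,:,::-1])
    print(n,c['fx'],c['cx'],c['cy'],c['eye'],R.from_quat(c['orientation']).as_matrix().round(3).tolist())
print(arm.read_state())
E
```

```text
scene 373.8836362043026 318.8189289938365 192.72142806996752 [ 914.68137152 -496.96218242  530.57202173] [[0.821, 0.334, -0.462], [0.57, -0.494, 0.656], [-0.009, -0.802, -0.597]]
top 494.82213764653756 308.67527993489045 201.49930642858698 [ 4.81160763e+02 -4.67741558e-01  1.18418097e+03] [[0.021, -0.993, 0.12], [-1.0, -0.021, 0.0], [0.002, -0.12, -0.993]]
{'clock': 0.1, 'joints': array([-1.08439893e+00,  3.85487146e-01,  6.77134183e-03, -4.83347086e-04,
       -1.19400879e+00, -2.58614477e-01]), 'joint_vel': array([-0.0005832 , -0.00316485,  0.00181814,  0.00142798,  0.00053326,
       -0.00186984]), 'joint_efforts': array([-9.36167125e-04, -3.93317664e+01,  1.88930404e+01,  4.19799417e+00,
       -2.60970752e-03,  1.07076596e-05]), 'position': array([ 141.05552168, -608.33460904,  230.32274886]), 'ee_rot': array([-1.13556786e-01,  9.93531014e-01,  9.79765428e-04, -1.41667417e-04]), 'contact_force': array([-0.3670542 , -0.0056015 ,  0.82247862]), 'wrist_torque': array([ 0.01357907, -0.02282478,  0.04566079]), 'grasp_force': 0.0, 'gripper_width': 85.0182227795761}
```

View pics/scene0.png

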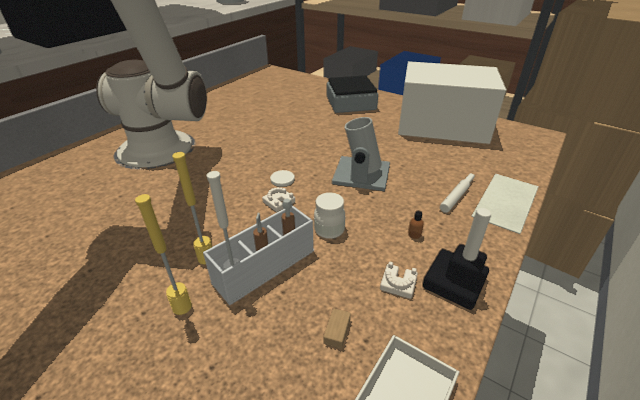

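View pics/top0.png

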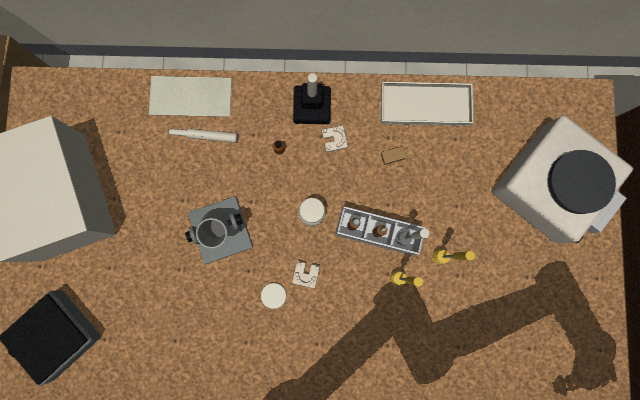

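The tall white-handled tool stands in the holder's end cell: scene (214,178), top (424,233). The two yellow look-alikes stand outside the holder, at scene (180,155) and (148,200), and are not meant. The white pestle-like thing on the black stand, at scene (480,235), isn't in the holder. I'll confirm this in enlarged crops.

Run:
```python
import pickle,cv2,numpy as np
s=pickle.load(open('scene.pkl','rb'))['img'][:,:,::-1];t=pickle.load(open('top.pkl','rb'))['img'][:,:,::-1]
r=lambda i,x,y,w,h,k:cv2.resize(i[y:y+h,x:x+w],None,fx=k,fy=k,interpolation=cv2.INTER_CUBIC)
a=r(s,130,140,200,180,4);cv2.imwrite('pics/c1.png',a[:600])
b=r(t,320,190,160,100,5);cv2.imwrite('pics/c2.png',b)
c=np.hstack([r(t,180,190,80,80,5),r(s,325,110,80,80,5)]);cv2.imwrite('pics/c3.png',c)
```

```text
(no output)
```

View pics/c1.png

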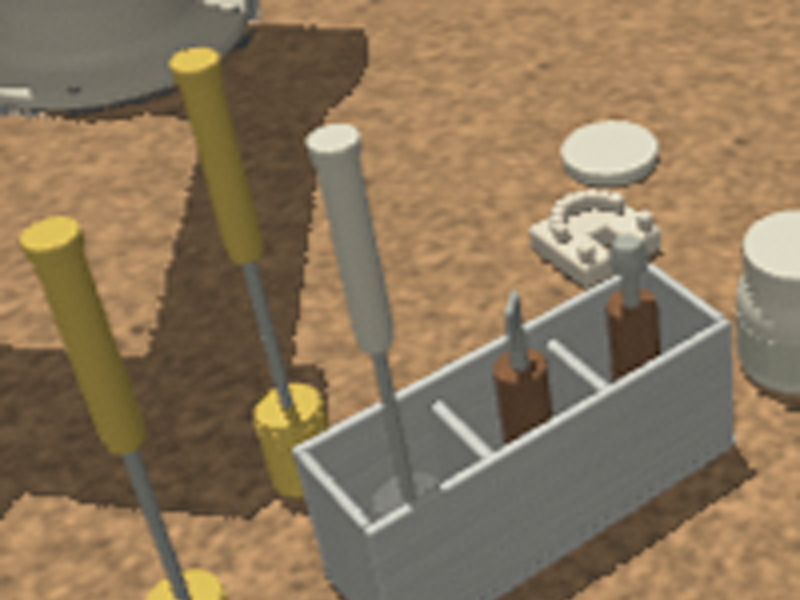

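View pics/c2.png

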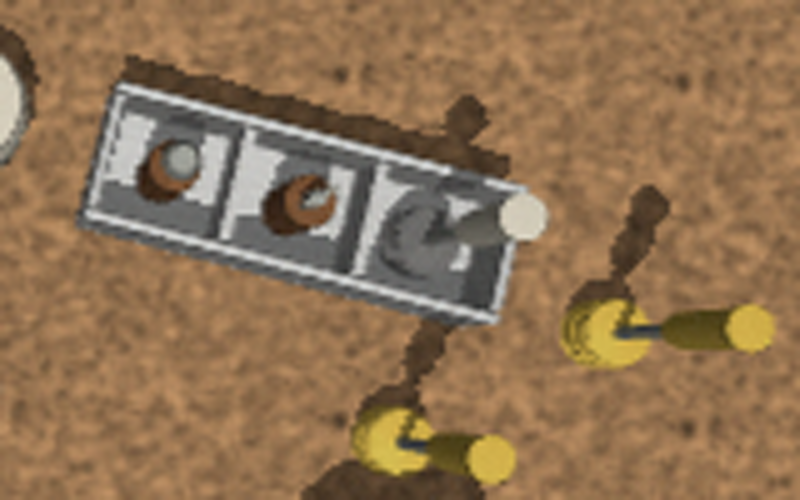

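View pics/c3.png

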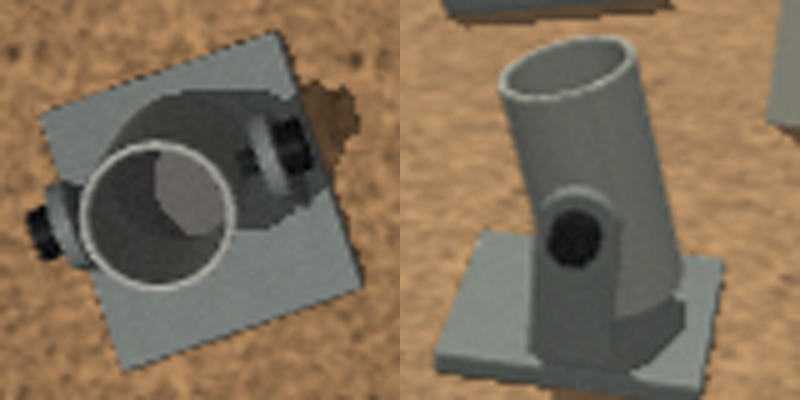

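Run:
```python
from h import *
import pickle
S=pickle.load(open('scene.pkl','rb'));T=pickle.load(open('top.pkl','rb'))
m=lambda k,x0,y0:(lambda p:((p[0]+.5)/k-.5+x0,(p[1]+.5)/k-.5+y0))
s1=m(4,130,140);t2=m(5,320,190);t3=m(5,180,190);s3=lambda p:m(5,325,110)((p[0]-400,p[1]))
print('brush top',tri(S,s1((335,137)),T,t2((523,216))))
print('brush head top est', onz(T,*t2((425,235)),51)) 
print('stem',tri(S,s1((378,350)),T,t2((470,228))))
for a in((195,57),(52,233)):
  for b in((750,328),(492,460)): print('yel',a,b,tri(S,s1(a),T,t2(b)))
print('yelbase',onz(T,*t2((606,333)),46),onz(T,*t2((392,440)),46))
H=np.array([onz(T,*t2(p),80) for p in((118,85),(83,222),(497,322),(522,188))]);print(H.round(1),H.mean(0))
HS=np.array([onz(S,*s1(p),80) for p in((297,450),(370,530),(725,322))]);print('S',HS.round(1))
r,e=tri(S,s3((568,69)),T,t3((157,215)));print('rim',r,e)
B=np.array([onz(T,*t3(p),12) for p in((40,112),(278,32),(362,285),(125,368))]);print(B.round(1),B.mean(0),[np.linalg.norm(B[i]-B[i-1]).round(1) for i in range(4)])
BS=np.array([onz(S,*s3(p),12) for p in((480,232),(722,262),(703,378),(436,355))]);print('S',BS.round(1),BS.mean(0))
print('knobs', onz(T,*t3((38,235)),83),onz(T,*t3((297,147)),83))
for n,z,p in(('jar',75,(312,209)),('ma',26,(306,273)),('lid',5,(273,295))): print(n,onz(T,*p,z))
```

```text
brush top (array([ 539.43738018, -222.21612836,  238.08208824]), np.float64(0.24654700260344087))
brush head top est [ 541.42223108 -221.03206806   51.        ]
stem (array([ 539.87057668, -223.31138572,  138.50023369]), np.float64(0.7622808967122952))
yel (195, 57) (750, 328) (array([ 510.83046053, -274.01202045,  288.20701178]), np.float64(42.98336579250756))
yel (195, 57) (492, 460) (array([ 446.90838779, -210.57762325,  234.36522016]), np.float64(0.023635794995988835))
yel (52, 233) (750, 328) (array([ 498.81672678, -309.70188367,  233.4022872 ]), np.float64(0.04726568280706884))
yel (52, 233) (492, 460) (array([ 430.01843747, -249.32025946,  168.40374719]), np.float64(55.20121200884321))
yelbase [ 498.63127342 -304.7252159    46.        ] [ 448.17504903 -206.76446386   46.        ]
[[ 604.3  -77.7   80. ]
 [ 542.5  -62.8   80. ]
 [ 502.  -247.3   80. ]
 [ 561.8 -258.8   80. ]] [ 552.621669   -161.64234915   80.        ]
S [[ 501.6 -245.9   80. ]
 [ 559.1 -259.3   80. ]
 [ 601.8  -79.2   80. ]]
rim [535.83329825 203.86438314 141.37829024] 1.5771457860630498
[[591.1 287.5  12. ]
 [631.9 175.8  12. ]
 [512.4 131.6  12. ]
 [471.2 241.6  12. ]] [551.66320233 209.11631988  12.        ] [np.float64(128.4), np.float64(118.9), np.float64(127.4), np.float64(117.4)]
S [[467.5 240.9  12. ]
 [588.  285.6  12. ]
 [627.  186.3  12. ]
 [511.1 131.2  12. ]] [548.37698528 211.03261138  12.        ]
knobs [529.61064223 268.21447821  83.        ] [571.21608483 154.68039196  83.        ]
jar [597.91466129  -7.77823839  75.        ]
ma [453.71135279   2.81352469  26.        ]
lid [400.50941736  79.19328014   5.        ]
```

The crops confirm the target: the white handle, grey head and steel stem stand upright in the holder's end cell at about (540, −222). The yellow ones are outside it. The ring mouth is near (536, 204, 141), tilted about 0.26 rad. First move is over the brush.

Request:
drive_tool:
  deltas:
    - [[-1.0,0.5,-2.0],[0,0,0]]
    - [[-3.0,1.8,-2.0],[0,0,0]]
    - [[-4.0,2.4,-1.5],[0,0,0]]
    - [[-4.0,2.4,-1.5],[0,0,0]]
    - [[-4.0,2.4,0],[0,0,0]]
    - [[-4.0,2.4,0],[0,0,0]]
    - [[-4.0,2.4,0],[0,0,0]]
    - [[-4.0,2.4,0],[0,0,0]]
    - [[-4.0,2.4,0],[0,0,0]]
    - [[-4.0,2.4,0],[0,0,0]]
    - [[-4.0,2.4,0],[0,0,0]]
    - [[-3.0,1.8,0],[0,0,0]]
  claw: 8.5

```text
clock: 1.3
position: [503.4, -259.2, 300.8]
ee_rot: [-0.114, 0.993, 0.0, -0.0]
contact_force: [0.9, -0.0, 0.4]
gripper_width: 84.5
grasp_force: 0.0
```

```bash
cat >> h.py <<'E'
def to(p,axis=None,yawy=None):
    s=arm.read_state();Q=R.from_quat(s['ee_rot']);M=Q.as_matrix()
    if axis is not None: # tool z -> axis, minimal turn
        z=np.array(axis)/np.linalg.norm(axis);c=np.cross(M[:,2],z);n=np.linalg.norm(c)
        w=c/n*np.arctan2(n,M[:,2]@z) if n>1e-9 else c
        print('turn tool deg',np.degrees(M.T@w).round(2))
    print('t',s['clock'],'pos',s['position'].round(1),'z',M[:,2].round(3),'y',M[:,1].round(3),'F',s['contact_force'].round(2),'w',round(s['gripper_width'],1))
    if p is not None: print('delta tool cm',(M.T@(np.array(p)-s['position'])/10).round(2))
E
python3 -c "
from h import *
to([539.5,-222,300])"
```

```text
t 1.3 pos [ 503.4 -259.2  300.8] z [-0.001  0.001 -1.   ] y [-0.227  0.974  0.001] F [ 0.94 -0.01  0.37] w 84.5
delta tool cm [-4.36  2.8   0.08]
```

Request:
drive_tool:
  deltas:
    - [[-2.2,1.4,0],[0,0,0]]
    - [[-1.5,1.0,0],[0,0,0]]
    - [[-0.7,0.4,0],[0,0,0]]
    - [[0,0,2.0],[0,0,0]]
    - [[0,0,3.0],[0,0,0]]
    - [[0,0,3.0],[0,0,0]]
    - [[0,0,2.5],[0,0,0]]
    - [[0,0,1.4],[0,0,0]]
    - [[0,0,0.6],[0,0,0]]
    - [[0,0,0],[0,0,0]]

```text
clock: 2.3
position: [537.9, -224.7, 175.8]
ee_rot: [-0.113, 0.994, 0.0, -0.001]
contact_force: [-0.2, 0.1, 0.2]
gripper_width: 85.2
grasp_force: 0.0
```

Run:
```python
from h import *
to([539.5,-222,176])
c=get_image('top');d=get_image('scene')
r=lambda i,x,y,w,h,k:cv2.resize(i[y:y+h,x:x+w,::-1],None,fx=k,fy=k,interpolation=cv2.INTER_CUBIC)
cv2.imwrite('pics/g1.png',r(d['img'],110,70,200,150,4))
```

```text
t 2.3 pos [ 537.9 -224.7  175.8] z [-0.002  0.    -1.   ] y [-0.225  0.974  0.   ] F [-0.2   0.06  0.23] w 85.2
delta tool cm [-0.22  0.23 -0.02]
```

View pics/g1.png

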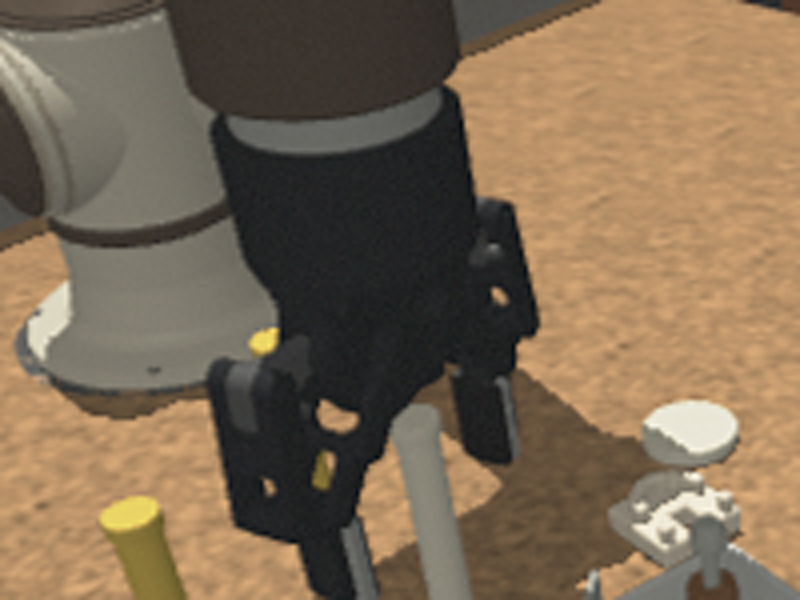

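The view shows the white handle (crop (430,500)) between the open fingers, with the knob at (415,410) clear below the gripper body. I'll centre, close and lift.

Request:
drive_tool:
  deltas:
    - [[-0.2,0.2,0],[0,0,0]]
    - [[0,0,0],[0,0,0]]
    - [[0,0,0],[0,0,0]]
    - [[0,0,0],[0,0,0]]
    - [[0,0,0],[0,0,0]]
    - [[0,0,0],[0,0,0]]
    - [[0,0,0],[0,0,0]]
    - [[0,0,0],[0,0,0]]
    - [[0,0,0],[0,0,0]]
    - [[0,0,0],[0,0,0]]
  claw: 0.8

```text
clock: 3.4
position: [540.1, -221.7, 176.3]
ee_rot: [-0.114, 0.994, 0.0, 0.0]
contact_force: [-0.4, 0.6, 0.4]
gripper_width: 14.8
grasp_force: 58.4
```

Request:
drive_tool:
  deltas:
    - [[0,0,-1.0],[0,0,0]]
    - [[0,0,-1.5],[0,0,0]]
    - [[0,0,-2.0],[0,0,0]]
    - [[0,0,-2.0],[0,0,0]]
    - [[0,0,-2.0],[0,0,0]]
    - [[0,0,-2.0],[0,0,0]]
    - [[0,0,-2.0],[0,0,0]]
    - [[0,0,-2.0],[0,0,0]]
    - [[0,0,-2.0],[0,0,0]]
    - [[0,0,-1.0],[0,0,0]]
    - [[0,0,0],[0,0,0]]
    - [[0,0,0],[0,0,0]]

```text
clock: 4.6
position: [539.7, -221.5, 350.5]
ee_rot: [-0.114, 0.994, 0.0, -0.001]
contact_force: [0.9, 0.2, -1.7]
gripper_width: 14.4
grasp_force: 58.4
```

Run:
```python
from h import *
a,b=np.array([-.938,-.347]);t=.263
u=np.array([a*np.sin(t),b*np.sin(t),np.cos(t)]);print(u)
to(None,-u);print(arm.read_state()['joints'].round(2))
c=get_image('top');d=get_image('scene')
r=lambda i,x,y,w,h,k:cv2.resize(i[y:y+h,x:x+w,::-1],None,fx=k,fy=k,interpolation=cv2.INTER_CUBIC)
cv2.imwrite('pics/g2.png',r(d['img'],130,20,200,200,3))
```

```text
[-0.24385989 -0.09021256  0.96561439]
turn tool deg [ -1.84 -15.01  -0.  ]
t 4.6 pos [ 539.7 -221.5  350.5] z [-0.001  0.001 -1.   ] y [-0.226  0.974  0.001] F [ 0.9   0.24 -1.7 ] w 14.4
[-0.11  0.26  0.12 -0.   -1.43 -1.23]
```

View pics/g2.png

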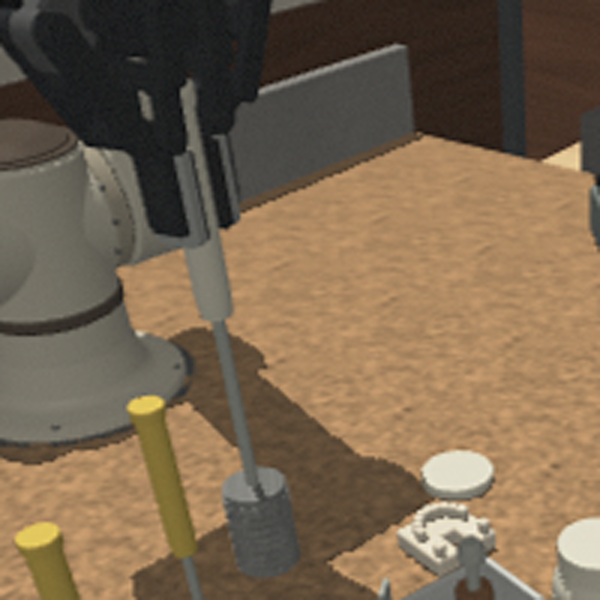

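The brush is held straight with 58 N on the pads: handle at crop (205,250), bristle head at (262,525). Next I'll tilt it to the ring axis.

Request:
drive_tool:
  deltas:
    - [[0,0,0],[-0.3,-2.0,0]]
    - [[0,0,0],[-0.5,-4.0,0]]
    - [[0,0,0],[-0.5,-4.0,0]]
    - [[0,0,0],[-0.4,-3.5,0]]
    - [[0,0,0],[-0.1,-1.5,0]]
    - [[0,0,0],[0,0,0]]
    - [[0,0,0],[0,0,0]]

```text
clock: 5.4
position: [540.0, -221.9, 351.2]
ee_rot: [-0.112, 0.985, 0.03, 0.128]
contact_force: [0.8, -0.2, 0.1]
gripper_width: 14.3
grasp_force: 58.4
```

Run:
```python
from h import *
u=np.array([-.2439,-.0902,.9656]);rim=np.array([535.8,204.5,141])
to(rim+u*201.3,-u)
s=arm.read_state();z=R.from_quat(s['ee_rot']).as_matrix()[:,2]
for n in('top','scene'):
    c=get_image(n);print(n,'tip/head top/knob',proj(c,[s['position']+z*k for k in(171.3,125.3,36,-60.7)]).round(1).tolist())
cv2.imwrite('pics/g3.png',cv2.resize(c['img'][40:240,140:300,::-1],None,fx=3,fy=3,interpolation=cv2.INTER_CUBIC))
```

```text
turn tool deg [-0.11  0.01 -0.  ]
t 5.4 pos [ 540.  -221.9  351.2] z [ 0.244  0.088 -0.966] y [-0.229  0.973  0.031] F [ 0.84 -0.18  0.06] w 14.3
delta tool cm [-3.3  40.89  3.83]
top tip/head top/knob [[410.4, 213.2], [417.3, 216.8], [432.6, 224.9], [453.2, 235.8]]
scene tip/head top/knob [[247.7, 207.6], [235.9, 181.7], [209.8, 124.0], [175.1, 47.5]]
```

View pics/g3.png

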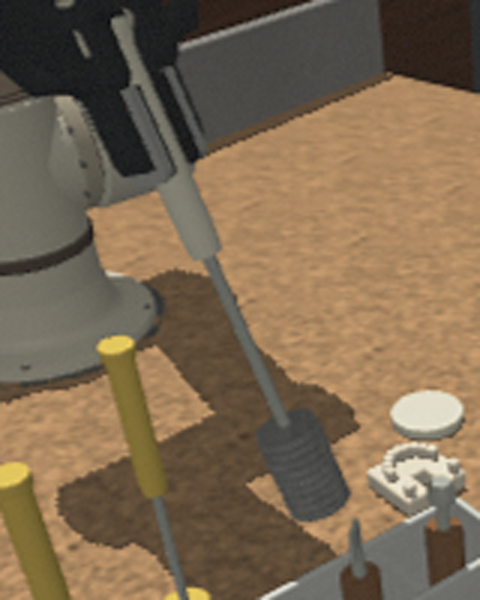

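The bristle end sits at crop (320,500), against a predicted (323,503), so the brush is straight in the grip. I'll carry it to the ring.

Request:
drive_tool:
  deltas:
    - [[-0.2,2.0,0],[0,0,0]]
    - [[-0.3,3.5,0],[0,0,0]]
    - [[-0.3,4.0,0],[0,0,0]]
    - [[-0.3,4.0,0],[0,0,0]]
    - [[-0.3,4.0,0],[0,0,0]]
    - [[-0.3,4.0,0],[0,0,0]]
    - [[-0.3,4.0,0],[0,0,0]]
    - [[-0.3,4.0,0],[0,0,0]]
    - [[-0.3,4.0,0],[0,0,0]]
    - [[-0.3,3.5,0],[0,0,0]]
    - [[-0.3,2.5,0],[0,0,0]]
    - [[-0.1,1.4,0],[0,0,0]]

```text
clock: 6.7
position: [477.1, 185.8, 372.4]
ee_rot: [-0.114, 0.985, 0.03, 0.128]
contact_force: [-0.4, 0.2, -0.9]
gripper_width: 14.2
grasp_force: 58.6
```

Request:
drive_tool:
  deltas:
    - [[0,0,0.8],[0,0,0]]
    - [[0,0,1.0],[0,0,0]]
    - [[0,0,0.7],[0,0,0]]
    - [[0,0,0],[0,0,0]]
    - [[0,0,0],[0,0,0]]

```text
clock: 7.2
position: [483.7, 184.7, 348.2]
ee_rot: [-0.112, 0.985, 0.03, 0.128]
contact_force: [-0.3, -0.4, 0.2]
gripper_width: 14.5
grasp_force: 58.6
```

Run:
```python
from h import *
u=np.array([-.2439,-.0902,.9656]);rim=np.array([535.8,204.5,141])
to(rim+u*201.3,-u)
s=arm.read_state();z=R.from_quat(s['ee_rot']).as_matrix()[:,2];o=[]
for n,x,y in(('top',175,185),('scene',320,50)):
    c=get_image(n);print(n,'tip/headtop/rim',proj(c,[s['position']+z*k for k in(171.3,125.3)]+[rim]).round(1).tolist())
    o.append(cv2.resize(c['img'][y:y+100,x:x+80,::-1],None,fx=5,fy=5,interpolation=cv2.INTER_CUBIC))
cv2.imwrite('pics/r1.png',np.hstack(o))
```

```text
turn tool deg [-0.15  0.03  0.  ]
t 7.2 pos [483.7 184.7 348.2] z [ 0.245  0.088 -0.966] y [-0.228  0.973  0.031] F [-0.31 -0.44  0.18] w 14.5
delta tool cm [0.01 0.05 1.33]
top tip/headtop/rim [[209.0, 236.8], [206.3, 241.6], [210.9, 232.9]]
scene tip/headtop/rim [[354.7, 106.2], [350.3, 86.6], [358.7, 123.4]]
```

View pics/r1.png

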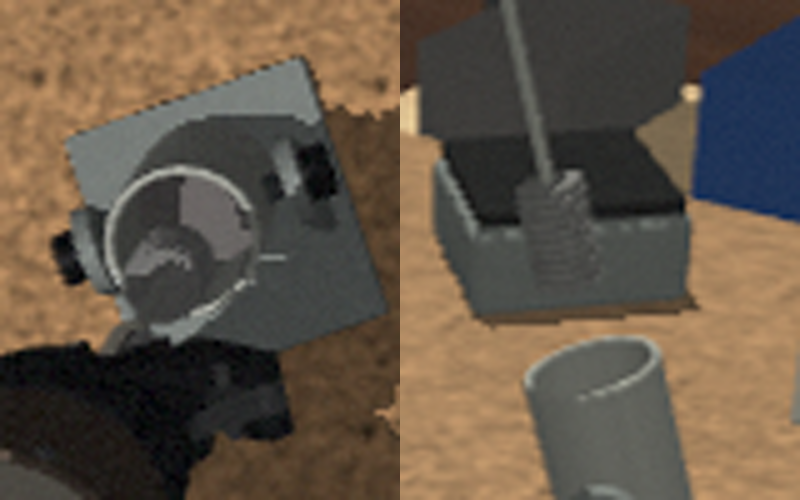

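The head sits just above the mouth and on its axis: scene crop head bottom (563,278), rim centre (594,370); top crop rim centre (182,243). Now insert to about 42 mm deep, well short of the shallowest possible bottom.

Request:
drive_tool:
  deltas:
    - [[0,0,0.6],[0,0,0]]
    - [[0,0,0.9],[0,0,0]]
    - [[0,0,0.9],[0,0,0]]
    - [[0,0,0.9],[0,0,0]]
    - [[0,0,0.9],[0,0,0]]
    - [[0,0,0.9],[0,0,0]]
    - [[0,0,0.9],[0,0,0]]
    - [[0,0,0.9],[0,0,0]]
    - [[0,0,0.8],[0,0,0]]
    - [[0,0,0.6],[0,0,0]]
    - [[0,0,0.2],[0,0,0]]
    - [[0,0,0],[0,0,0]]

```text
clock: 8.5
position: [504.3, 192.9, 266.1]
ee_rot: [-0.113, 0.985, 0.03, 0.128]
contact_force: [0.1, -1.1, -0.9]
gripper_width: 14.5
grasp_force: 58.6
```

```bash
cat > st.py <<'E'
from h import *
u=np.array([-.2439,-.0902,.9656]);rim=np.array([535.8,204.5,141])
s=arm.read_state();M=R.from_quat(s['ee_rot']).as_matrix();tip=s['position']+M[:,2]*171.3
e=tip-rim;print('t',round(s['clock'],2),'depth',(e@u).round(1),'lateral',(e-u*(e@u)).round(1),'F tool',(M.T@s['contact_force']).round(2),'T',s['wrist_torque'].round(3))
E
python3 st.py
```

```text
t 8.5 depth -41.8 lateral [ 0.3 -0.2  0.1] F tool [ 0.38 -1.1   0.78] T [-0.211  0.569  0.028]
```

Request:
drive_tool:
  deltas:
    - [[0,0,0.3],[0,0,0]]
    - [[0,0,0.3],[0,0,0]]
    - [[0,0,0.3],[0,0,0]]
    - [[0,0,0.3],[0,0,0]]
    - [[0,0,0.2],[0,0,0]]
    - [[0,0,0],[0,0,0]]

```text
clock: 9.1
position: [507.6, 194.1, 252.4]
ee_rot: [-0.112, 0.985, 0.03, 0.128]
contact_force: [1.0, -0.0, -1.1]
gripper_width: 14.5
grasp_force: 58.6
```

```bash
python3 st.py
```

```text
t 9.1 depth -55.9 lateral [ 0.1 -0.3 -0. ] F tool [-0.69 -0.3   1.27] T [-0.191  0.566 -0.025]
```

Request:
drive_tool:
  deltas:
    - [[0,0,0.2],[0,0,0]]
    - [[0,0,0.2],[0,0,0]]
    - [[0,0,0.1],[0,0,0]]
    - [[0,0,0],[0,0,0]]

```text
clock: 9.5
position: [508.9, 194.6, 247.8]
ee_rot: [-0.113, 0.985, 0.03, 0.128]
contact_force: [0.1, 0.4, -1.2]
gripper_width: 14.6
grasp_force: 58.6
```

```bash
python3 st.py
```

```text
t 9.5 depth -60.7 lateral [ 0.2 -0.2  0. ] F tool [0.15 0.34 1.19] T [-0.2    0.566  0.008]
```

Request:
drive_tool:
  deltas:
    - [[0,0,0.2],[0,0,0]]
    - [[0,0,0.2],[0,0,0]]
    - [[0,0,0.1],[0,0,0]]
    - [[0,0,0],[0,0,0]]

```text
clock: 9.9
position: [510.1, 195.0, 242.9]
ee_rot: [-0.112, 0.985, 0.03, 0.128]
contact_force: [0.0, -0.3, -1.6]
gripper_width: 14.4
grasp_force: 58.6
```

```bash
python3 st.py
```

```text
t 9.9 depth -65.8 lateral [ 0.2 -0.3  0. ] F tool [ 0.42 -0.31  1.53] T [-0.187  0.531  0.048]
```

Request:
drive_tool:
  deltas:
    - [[0,0,0.2],[0,0,0]]
    - [[0,0,0.2],[0,0,0]]
    - [[0,0,0.1],[0,0,0]]
    - [[0,0,0],[0,0,0]]

```text
clock: 10.3
position: [511.3, 195.5, 238.1]
ee_rot: [-0.112, 0.985, 0.03, 0.128]
contact_force: [0.2, 0.0, -0.6]
gripper_width: 14.3
grasp_force: 58.6
```

```bash
python3 st.py
```

```text
t 10.3 depth -70.8 lateral [ 0.2 -0.3  0. ] F tool [-0.08 -0.03  0.68] T [-0.192  0.528 -0.018]
```

Request:
drive_tool:
  deltas:
    - [[0,0,0.2],[0,0,0]]
    - [[0,0,0.2],[0,0,0]]
    - [[0,0,0.1],[0,0,0]]
    - [[0,0,0],[0,0,0]]

```text
clock: 10.7
position: [512.5, 195.9, 233.3]
ee_rot: [-0.112, 0.985, 0.03, 0.128]
contact_force: [-0.4, -0.5, -1.1]
gripper_width: 14.7
grasp_force: 58.6
```

```bash
python3 st.py
```

```text
t 10.7 depth -75.7 lateral [ 0.2 -0.3  0. ] F tool [ 0.77 -0.43  0.94] T [-0.208  0.544 -0.04 ]
```

Request:
drive_tool:
  deltas:
    - [[0,0,0.2],[0,0,0]]
    - [[0,0,0.2],[0,0,0]]
    - [[0,0,0.1],[0,0,0]]
    - [[0,0,0],[0,0,0]]

```text
clock: 11.1
position: [513.8, 196.4, 228.5]
ee_rot: [-0.113, 0.985, 0.03, 0.128]
contact_force: [0.1, 0.7, -0.7]
gripper_width: 14.6
grasp_force: 58.6
```

```bash
python3 st.py
```

```text
t 11.1 depth -80.8 lateral [ 0.2 -0.3  0. ] F tool [-0.11  0.62  0.73] T [-0.25   0.537 -0.012]
```

Request:
drive_tool:
  deltas:
    - [[0,0,0.2],[0,0,0]]
    - [[0,0,0.2],[0,0,0]]
    - [[0,0,0.1],[0,0,0]]
    - [[0,0,0],[0,0,0]]

```text
clock: 11.5
position: [515.1, 196.8, 223.7]
ee_rot: [-0.113, 0.985, 0.03, 0.128]
contact_force: [0.2, 0.4, -0.8]
gripper_width: 14.7
grasp_force: 58.6
```

```bash
python3 st.py
```

```text
t 11.5 depth -85.7 lateral [ 0.3 -0.2  0.1] F tool [-0.06  0.3   0.84] T [-0.224  0.639 -0.016]
```

Request:
drive_tool:
  deltas:
    - [[0,0,0.2],[0,0,0]]
    - [[0,0,0.2],[0,0,0]]
    - [[0,0,0.1],[0,0,0]]
    - [[0,0,0],[0,0,0]]

```text
clock: 11.9
position: [516.5, 197.3, 219.5]
ee_rot: [-0.113, 0.985, 0.03, 0.128]
contact_force: [-1.5, -0.8, 3.8]
gripper_width: 14.6
grasp_force: 58.7
```

```bash
python3 st.py
```

```text
t 11.9 depth -90.1 lateral [ 0.8 -0.1  0.2] F tool [ 0.6  -0.28 -4.11] T [-0.315  0.776 -0.036]
```

Contact at about 87 mm depth, roughly 5 N. I'll hold briefly, draw up 75 mm, then return for the second stroke.

Request:
drive_tool:
  deltas:
    - [[0,0,0],[0,0,0]]
    - [[0,0,0],[0,0,0]]
    - [[0,0,-0.5],[0,0,0]]
    - [[0,0,-1.0],[0,0,0]]
    - [[0,0,-1.2],[0,0,0]]
    - [[0,0,-1.2],[0,0,0]]
    - [[0,0,-1.2],[0,0,0]]
    - [[0,0,-1.2],[0,0,0]]
    - [[0,0,-0.9],[0,0,0]]
    - [[0,0,-0.3],[0,0,0]]
    - [[0,0,0],[0,0,0]]
    - [[0,0,0],[0,0,0]]

```text
clock: 13.1
position: [497.7, 190.5, 290.9]
ee_rot: [-0.112, 0.985, 0.03, 0.127]
contact_force: [-0.7, -0.2, -0.7]
gripper_width: 14.6
grasp_force: 58.7
```

```bash
python3 st.py
```

```text
t 13.1 depth -16.0 lateral [-0.2 -0.3 -0.1] F tool [ 0.94 -0.09  0.47] T [-0.205  0.55   0.05 ]
```

Request:
drive_tool:
  deltas:
    - [[0,0,0.5],[0,0,0]]
    - [[0,0,1.2],[0,0,0]]
    - [[0,0,1.2],[0,0,0]]
    - [[0,0,1.2],[0,0,0]]
    - [[0,0,1.2],[0,0,0]]
    - [[0,0,0.8],[0,0,0]]
    - [[0,0,0.5],[0,0,0]]
    - [[0,0,0.4],[0,0,0]]
    - [[0,0,0.3],[0,0,0]]
    - [[0,0,0.2],[0,0,0]]
    - [[0,0,0],[0,0,0]]
    - [[0,0,0],[0,0,0]]

```text
clock: 14.3
position: [516.4, 197.3, 219.8]
ee_rot: [-0.113, 0.985, 0.031, 0.128]
contact_force: [-1.4, -1.6, 3.3]
gripper_width: 14.5
grasp_force: 59.0
```

```bash
python3 st.py
```

```text
t 14.3 depth -89.8 lateral [ 0.9 -0.1  0.2] F tool [ 0.81 -1.13 -3.68] T [-0.56   0.838 -0.046]
```

The second press shows about 4.5 N. I'll hold, draw up and do the third stroke.

Request:
drive_tool:
  deltas:
    - [[0,0,0],[0,0,0]]
    - [[0,0,0],[0,0,0]]
    - [[0,0,-0.5],[0,0,0]]
    - [[0,0,-1.0],[0,0,0]]
    - [[0,0,-1.2],[0,0,0]]
    - [[0,0,-1.2],[0,0,0]]
    - [[0,0,-1.2],[0,0,0]]
    - [[0,0,-1.2],[0,0,0]]
    - [[0,0,-0.9],[0,0,0]]
    - [[0,0,-0.3],[0,0,0]]
    - [[0,0,0],[0,0,0]]
    - [[0,0,0],[0,0,0]]

```text
clock: 15.5
position: [497.7, 190.5, 290.9]
ee_rot: [-0.112, 0.985, 0.03, 0.127]
contact_force: [-0.2, -0.7, -0.8]
gripper_width: 14.5
grasp_force: 58.8
```

Request:
drive_tool:
  deltas:
    - [[0,0,0.5],[0,0,0]]
    - [[0,0,1.2],[0,0,0]]
    - [[0,0,1.2],[0,0,0]]
    - [[0,0,1.2],[0,0,0]]
    - [[0,0,1.2],[0,0,0]]
    - [[0,0,0.8],[0,0,0]]
    - [[0,0,0.5],[0,0,0]]
    - [[0,0,0.4],[0,0,0]]
    - [[0,0,0.3],[0,0,0]]
    - [[0,0,0.2],[0,0,0]]
    - [[0,0,0],[0,0,0]]
    - [[0,0,0],[0,0,0]]

```text
clock: 16.7
position: [516.5, 197.3, 219.9]
ee_rot: [-0.113, 0.985, 0.031, 0.128]
contact_force: [-1.8, -1.4, 2.3]
gripper_width: 14.7
grasp_force: 58.9
```

```bash
python3 st.py
```

```text
t 16.7 depth -89.8 lateral [ 0.9 -0.1  0.2] F tool [ 1.42 -0.91 -2.75] T [-0.559  0.896 -0.063]
```

Request:
drive_tool:
  deltas:
    - [[0,0,0.1],[0,0,0]]
    - [[0,0,0],[0,0,0]]
    - [[0,0,0],[0,0,0]]
    - [[0,0,-0.6],[0,0,0]]
    - [[0,0,-1.2],[0,0,0]]
    - [[0,0,-1.4],[0,0,0]]
    - [[0,0,-1.4],[0,0,0]]
    - [[0,0,-1.4],[0,0,0]]
    - [[0,0,-1.2],[0,0,0]]
    - [[0,0,-0.4],[0,0,0]]
    - [[0,0,0],[0,0,0]]
    - [[0,0,0],[0,0,0]]

```text
clock: 17.9
position: [497.6, 190.6, 290.8]
ee_rot: [-0.112, 0.985, 0.03, 0.127]
contact_force: [0.4, 0.4, -0.7]
gripper_width: 14.7
grasp_force: 58.8
```

```bash
python3 st.py
```

```text
t 17.9 depth -16.1 lateral [-0.3 -0.3 -0.1] F tool [-0.27  0.3   0.84] T [-0.211  0.496  0.017]
```

Request:
drive_tool:
  deltas:
    - [[0,0,-0.8],[0,0,0]]
    - [[0,0,-1.2],[0,0,0]]
    - [[0,0,-1.5],[0,0,0]]
    - [[0,0,-1.5],[0,0,0]]
    - [[0,0,-1.5],[0,0,0]]
    - [[0,0,-0.8],[0,0,0]]
    - [[0,0,0],[0,0,0]]

```text
clock: 18.6
position: [480.3, 184.4, 363.8]
ee_rot: [-0.113, 0.985, 0.031, 0.129]
contact_force: [0.5, 0.8, -0.9]
gripper_width: 14.5
grasp_force: 58.8
```

Request:
drive_tool:
  deltas:
    - [[0.2,-2.0,0],[0,0,0]]
    - [[0.3,-3.5,0],[0,0,0]]
    - [[0.3,-4.0,0],[0,0,0]]
    - [[0.3,-4.0,0],[0,0,0]]
    - [[0.3,-4.0,0],[0,0,0]]
    - [[0.3,-4.0,0],[0,0,0]]
    - [[0.3,-4.0,0],[0,0,0]]
    - [[0.3,-4.0,0],[0,0,0]]
    - [[0.3,-4.0,0],[0,0,0]]
    - [[0.3,-3.5,0],[0,0,0]]
    - [[0.3,-2.5,0],[0,0,0]]
    - [[0.1,-1.5,0],[0,0,0]]

```text
clock: 19.8
position: [542.8, -223.6, 339.1]
ee_rot: [-0.111, 0.985, 0.031, 0.127]
contact_force: [-0.6, 0.3, -1.0]
gripper_width: 14.4
grasp_force: 58.7
```

Request:
drive_tool:
  deltas:
    - [[0,0,0],[0.3,2.0,0]]
    - [[0,0,0],[0.5,4.0,0]]
    - [[0,0,0],[0.5,4.0,0]]
    - [[0,0,0],[0.4,3.5,0]]
    - [[0,0,0],[0.1,1.5,0]]
    - [[0,0,0],[0,0,0]]
    - [[0,0,0],[0,0,0]]

```text
clock: 20.5
position: [543.0, -221.2, 340.6]
ee_rot: [-0.114, 0.994, 0.0, 0.0]
contact_force: [0.0, -0.2, 0.2]
gripper_width: 14.6
grasp_force: 58.6
```

Run:
```python
from h import *
to([539.9,-221.7,300],[0,0,-1])
s=arm.read_state();z=R.from_quat(s['ee_rot']).as_matrix()[:,2]
o=[]
for n,x,y in(('top',350,160),('scene',170,90)):
    c=get_image(n);print(n,'tip/headtop/handle bottom',proj(c,[s['position']+z*k for k in(171.3,125.3,36)]).round(1).tolist())
    o.append(cv2.resize(c['img'][y:y+140,x:x+100,::-1],None,fx=4,fy=4,interpolation=cv2.INTER_CUBIC))
cv2.imwrite('pics/b1.png',np.hstack(o))
```

```text
turn tool deg [0.02 0.03 0.  ]
t 20.5 pos [ 543.  -221.2  340.6] z [ 0.  0. -1.] y [-0.226  0.974  0.   ] F [ 0.03 -0.24  0.19] w 14.6
delta tool cm [0.31 0.02 4.06]
top tip/headtop/handle bottom [[415.9, 233.0], [421.0, 231.7], [432.4, 228.7]]
scene tip/headtop/handle bottom [[223.7, 211.9], [218.5, 187.4], [206.9, 131.9]]
```

View pics/b1.png

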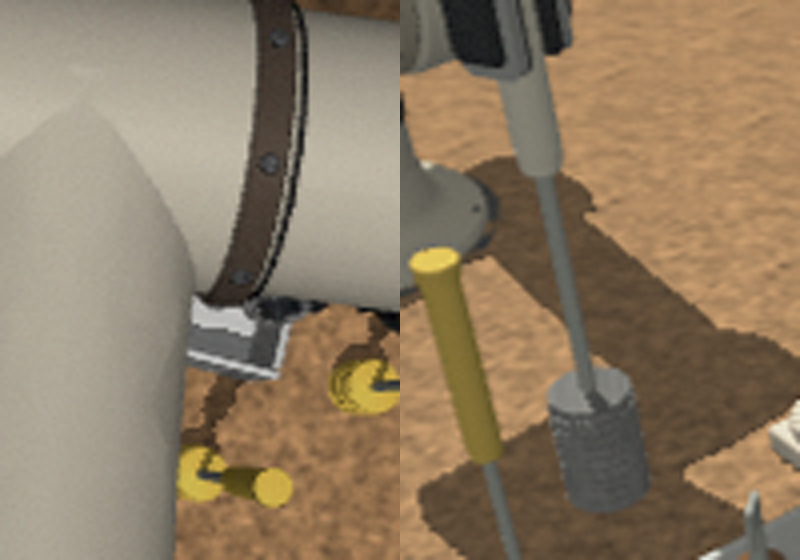

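The brush hangs vertically over its cell: bristle end at crop (608,490), predicted (615,488). I'll lower it in.

Request:
drive_tool:
  deltas:
    - [[0.3,0,0],[0,0,0]]
    - [[0,0,1.0],[0,0,0]]
    - [[0,0,2.0],[0,0,0]]
    - [[0,0,2.0],[0,0,0]]
    - [[0,0,2.0],[0,0,0]]
    - [[0,0,2.0],[0,0,0]]
    - [[0,0,2.0],[0,0,0]]
    - [[0,0,2.0],[0,0,0]]
    - [[0,0,1.5],[0,0,0]]
    - [[0,0,0.8],[0,0,0]]
    - [[0,0,0.4],[0,0,0]]
    - [[0,0,0],[0,0,0]]

```text
clock: 21.8
position: [539.9, -222.5, 183.5]
ee_rot: [-0.113, 0.994, 0.0, -0.0]
contact_force: [0.1, 0.6, -0.4]
gripper_width: 14.6
grasp_force: 58.6
```

Request:
drive_tool:
  deltas:
    - [[0,0,0.2],[0,0,0]]
    - [[0,0,0.2],[0,0,0]]
    - [[0,0,0.1],[0,0,0]]
    - [[0,0,0],[0,0,0]]
    - [[0,0,0],[0,0,0]]

```text
clock: 22.3
position: [540.2, -222.4, 178.8]
ee_rot: [-0.113, 0.994, -0.0, 0.0]
contact_force: [0.1, -0.0, 0.2]
gripper_width: 14.6
grasp_force: 58.6
```

Request:
drive_tool:
  deltas:
    - [[0,0,0.1],[0,0,0]]
    - [[0,0,0.1],[0,0,0]]
    - [[0,0,0.1],[0,0,0]]
    - [[0,0,0],[0,0,0]]
    - [[0,0,0],[0,0,0]]

```text
clock: 22.8
position: [540.2, -222.4, 175.9]
ee_rot: [-0.113, 0.994, -0.0, 0.0]
contact_force: [-0.6, 0.4, 1.5]
gripper_width: 14.4
grasp_force: 58.7
```

Light floor contact, so I'll release.

Request:
drive_tool:
  deltas:
    - [[0,0,0],[0,0,0]]
    - [[0,0,0],[0,0,0]]
    - [[0,0,0],[0,0,0]]
    - [[0,0,0],[0,0,0]]
    - [[0,0,0],[0,0,0]]
  claw: 2.5

```text
clock: 23.3
position: [540.0, -222.4, 175.6]
ee_rot: [-0.113, 0.994, 0.0, -0.0]
contact_force: [-0.7, 0.3, -0.1]
gripper_width: 25.0
grasp_force: 0.0
```

Request:
drive_tool:
  deltas:
    - [[0,0,0],[0,0,0]]
    - [[0,0,0],[0,0,0]]
    - [[0,0,0],[0,0,0]]
    - [[0,0,0],[0,0,0]]
    - [[0,0,0],[0,0,0]]
    - [[0,0,0],[0,0,0]]
  claw: 7.0

```text
clock: 23.9
position: [540.1, -222.4, 175.7]
ee_rot: [-0.113, 0.994, 0.0, 0.0]
contact_force: [-0.0, -0.1, 0.8]
gripper_width: 70.3
grasp_force: 0.0
```

Request:
drive_tool:
  deltas:
    - [[0,0,-1.0],[0,0,0]]
    - [[0,0,-2.0],[0,0,0]]
    - [[0,0,-2.0],[0,0,0]]
    - [[0,0,-2.0],[0,0,0]]
    - [[0,0,-2.0],[0,0,0]]
    - [[0,0,-2.0],[0,0,0]]
    - [[0,0,-2.0],[0,0,0]]
    - [[0,0,-1.0],[0,0,0]]
    - [[0,0,0],[0,0,0]]
    - [[0,0,0],[0,0,0]]

```text
clock: 24.9
position: [539.7, -222.2, 315.0]
ee_rot: [-0.113, 0.994, 0.0, -0.0]
contact_force: [-1.0, 0.4, -0.5]
gripper_width: 69.9
grasp_force: 0.0
```

Run:
```python
from h import *
c=get_image('scene')
cv2.imwrite('pics/e.png',cv2.resize(c['img'][80:310,130:350,::-1],None,fx=2.6,fy=2.6,interpolation=cv2.INTER_CUBIC))
```

```text
(no output)
```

View pics/e.png

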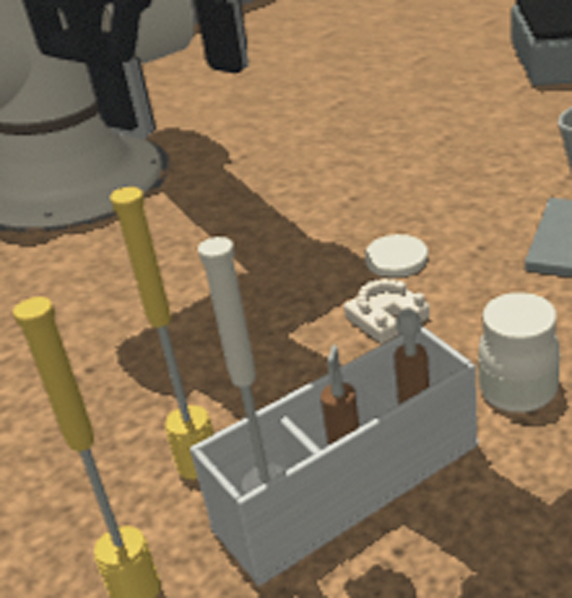

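The brush stands upright in its cell (crop (230,360)), the other tools are unmoved and the gripper is clear.

```bash
python3 -c "
from bench import arm
print(arm.job_done())"
```

```text
the job is handed in; nothing more can be done
None
```

The job is handed in (no verdict came back): the ring got three scrubbing strokes at about 3.5–5 N each, the brush stands bristles down in its own cell of the holder, and the other tools and things in the last view looked unmoved.

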